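# Take the filler cap of unknown thread hand off the tape-wetting reservoir

## Task

Get the water reservoir of the tape wetter ready for refilling: pull the snug lock slide in front of its black cap fully out, then turn the cap loose and lift it off. The cap may have a right-hand or a left-hand quick thread and you cannot see which: if it soon comes to a hard stop one way, loosen it the other way, about a quarter turn. The program finishes while still holding the cap, upright, at rest and straight above the neck, a hand's width clear of it, with the lock slide left out and without disturbing the staple box, glue stick and marker standing near.

Things in the scene. Friction and masses are not known exactly. Their poses are not given: they have to be found in the camera images.
- reservoir: Grey flat tank on a dark foot tray, fixed to the table. Origin on the table right under the filler neck's axis; z up; -x points to the lock slide, roughly towards the robot. Tank spans x -135 to +50, y -50 to +50 mm, flat top 55 mm above the table. Two lobes on the neck, towards +x and -x, hold the cap's inner lugs down (4 mm of vertical play) until it is turned.
- neck (a point): Centre of the top face of the neck (30 mm across), on its axis, 85 mm above the table.
- cap_bar (a point): Middle of the grip bar on top of the black filler cap, on the cap's axis, 52 mm above the cap's lower rim, 107 mm above the table when seated. The bar is an upright slab 46 mm long (this point's x) and 14 mm thick (y), standing from 38 to 66 mm above the rim: pinch it across y from above. z is the cap's axis. Its x starts within 3 degrees of the reservoir's x.
- cap: The loose cap (60 mm across, about 180 g) over the neck, rim on the tank top; origin at the rim's centre, axes as cap_bar; ears at -x reach 39 mm out. Turned the wrong way from the reservoir's x it stops hard after 10 to 30 degrees and cannot be lifted; the right way it turns easily and lifts straight off from 65 to 95 degrees (best 75 to 80). Which way is right changes from start to start.
- lock (a joint): Slide of the lock in m: 0 = fully in (tongue between the cap's ears, the cap cannot turn), 0.025 = fully out. It moves along -x of the reservoir, is snug (about 7 N all the way) and stays where it is left. Starts at 0 to 0.003.
- lock_tab (a point): Grip point of the lock slide's upright steel tab, 14 mm in the reservoir's x, 22 mm in y, from 65 to 101 mm above the table; the point is at 85 mm height and 85 mm from the neck's axis when fully in. Rails 9 mm high lie beside it on the tank. Pinch it across y from above and pull it towards -x of the reservoir. Axes parallel to the reservoir's.
- staple_box_mid (a point): Centre of a small blue staple box, 34x58x22 mm, lying to the left of the reservoir. Leave alone.
- glue_stick_mid (a point): Centre of a glue stick standing upright, 28 mm across, 86 mm high, to the right of the reservoir. Leave alone.
- marker_black_mid (a point): Centre of a black marker, 138 mm long, 20 mm high, lying behind the reservoir. Leave alone.
There are look-alikes about, which are no part of the job. Leave any red look-alike of the reservoir alone.

How it is judged:
On the way, in this order (a step that is already met when the one before it is completed fails the run):
1. the lock slide is pulled out at least 20 mm, the cap still unturned on the neck (value of joint lock above 0.02 m and z of cap in the frame of reservoir below 0.065 m and angle between the x axis of cap and the x axis of reservoir, either way round below 0.5 rad), for 0.1 s.
2. the cap is turned loose by more than 50 degrees while still on the neck (angle between the x axis of cap and the x axis of reservoir, either way round above 0.87 rad and z of cap in the frame of reservoir below 0.07 m), for 0.1 s.
At the end, for the whole second after the job is handed in: The cap is held by the fingers, still (under 30 mm/s) and upright (within 14 degrees), its rim at least 35 mm above the neck's top (65 mm above its seat), its axis within 50 mm of the neck's, touching the reservoir nowhere; the lock slide is at least 18 mm out (z of cap in the frame of reservoir above 0.12 m and horizontal distance between cap and neck below 0.05 m and angle between cap's own z axis and vertical below 0.25 rad and linear speed of cap below 0.03 m/s and contact force between cap and the fingers above 1 N and contact force between cap and reservoir below 0.1 N and value of joint lock above 0.018 m); the arm keeps its last pose, push and grip.
It fails at once if the small blue staple box is shifted more than 20 mm (distance of staple_box_mid from where it was at the start of the episode above 0.02 m).
It fails at once if the upright glue stick is shifted more than 20 mm (distance of glue_stick_mid from where it was at the start of the episode above 0.02 m).
It fails at once if the black marker is shifted more than 20 mm (distance of marker_black_mid from where it was at the start of the episode above 0.02 m).
It also fails if it takes over 58 s, if anything falls off the work surface, if the arm or the gripper's body presses on something with over 40 N, if the wrist force passes 120 N, or if a joint passes its speed limit or range.

## Robot

A 7-joint arm with a two-finger parallel gripper is mounted at the origin on a cart in front of the work surface, level with it; the furniture and walls round the work are solid. World frame = base frame: x ahead of the robot, y to its left, z up, the work surface at z = 0. Lengths are in m, angles in rad, forces in N, time in s.
With the tool pointing down it reaches from about 0.4 to 0.85 m from the base axis. Payload 10.4 kg.
Tool frame: the origin (TCP) lies on the front face of the gripper's body, between the roots of the fingers; the fingertips stand 73 mm ahead of it and the grasp point (between the pads) lies 54 mm ahead of it; z points along the fingers, y is the line along which they close (so a half turn about z gives the same grasp; the last joint's range is limited). The gripper opens to 85 mm and grips with 20 to 120 N. Pads are 22 mm wide; open, the fingers measure 114 mm over their backs; the gripper's body (76 mm by 85 mm) begins 54 mm behind the grasp point. The pads swing forward as they close: fully open they stand 13 mm farther back than shut.
Start: joints at [1.315, 0.332, -0.065, 1.46, 0.022, 1.35, -0.088], TCP at [0.144, -0.608, 0.304] pointing down, gripper open.
Joint ranges: [-2.6, 2.6], [-0.5, 2.12], [-1.47, 1.34], [0.16, 2.42], [-1.27, 4.41], [0.06, 2.06], [-2.6, 2.6]. Speed limits (rad/s): [2.22, 2.22, 2.79, 2.79, 3.14, 3.14, 3.14].

## Interface

Orientations are given as a unit quaternion [x, y, z, w].
In Python, from workcell import manip gives the robot as it stands.
- The arm moves only by the shell command python3 -m jog 'ROWS' [FORCE]. ROWS is JSON, a list of rows, each an object with "grip": the gripper command: -1 is fully open, 1 is shut, values between are in proportion; "slide": the shift along the tool's x, y, z in cm, a list of three; "yaw": the turn about the tool's z in rad. A call has 1 to 8 rows; each row shifts and turns the commanded pose from where the row before left it, along the tool's axes as they then stand; what a row does not reach is not made up. A row lasts 1/10 s, in which the tool goes at most 50 mm and 8.59 degrees, less where a joint would pass 70% of its speed; a pose out of reach is approached as far as the arm can. A call with a gripper value outside its range is refused whole. The fingers move at their own pace and stop on an object; FORCE is the grip in N (left out, the last holds). Time passes only in rows, so rows that do not move let the fingers close. It gives the time, the measured TCP pose, the force, the opening and the grip force at its end, in the units of the state.
- manip.get_obs(): the state, without advancing time (a new reading comes with each control period).
- manip.camera(name): name is "scene" or "side" or "wrist"; returns the picture (480x640x3 uint8, blue, green, red); there is no depth.
- manip.calibration(name): a dict with "vfov" (degrees; the focal length in pixels is half the picture's height over the tangent of half this angle, whatever the lens; pixels are square), "cx", "cy" (the principal point, pixels), "camera_from_world" (4x4, takes a point from world to camera coordinates). Camera axes: x right, y down, z forward; pixel columns grow to the right and rows downward; lengths in m; the calibration is good to about 2 mm. A picture is of the moment at which its call begins: read the wrist's pose just before it. calibration takes no time and is no camera call; for the wrist camera it gives the pose at the moment of the call.
- manip.hand_in(): hands the job in; it is judged then, once.
Trained networks look in the newest picture that a camera, given by its name, has taken for a name from the list of things; names that differ only in an ending like _2 or _b are one class to them, and where a whole thing is asked for, a point or a joint stands for the part that bears it (a point fixed in the world has none). Each returns a list of dicts, best first, with "conf" (0 to 1); they miss things now and then, are a little off and sometimes report something else, mostly with a low value. They report only what shows in the picture. A call takes as long as a camera call. They do not tell look-alikes from the thing itself.
- manip.masks_of(thing, camera): "region" (480x640 bool, what is visible of it) and "centre" ([column, row] in pixels, amid what is visible of it).
The state is a dict: "clock": time; "joint_pos": joint angles; "joint_velocities": joint speeds; "tau": joint torques, N m; "position": TCP position; "ee_rot": TCP orientation; "ft_force": force on the tool from outside, world axes, zero at the start; "torque": the same for the moment, N m; "grip_width": opening from 0.0 (shut) to 1.0 (fully open); "grasp_force": force on a finger pad.
Only numpy, scipy, OpenCV 4.12 (cv2) and the standard library are available. Lean on these libraries where they do the work, as an engineer would, in place of code of your own. Each camera call takes 0.05 s, during which the arm holds its last target. There are 200 camera calls.

## Working session

There is one attempt and no reset: what is moved stays moved. The work goes in short steps, Python scripts to look and compute and a shell command to move; the robot and the scene stay as the last step left them, time stands still between calls to the robot, and variables do not carry over. Pictures are saved under pics/ and viewed, at most 10 in all, crops included, and the job is handed in when it is done.

```bash
mkdir -p pics; ls
cat > h.py <<'E'
import numpy as np, cv2
from workcell import manip
from scipy.spatial.transform import Rotation as R
def cal(n):
    c=manip.calibration(n); T=np.array(c["camera_from_world"]); f=240/np.tan(np.radians(c["vfov"])/2)
    return T,f,c["cx"],c["cy"]
def ray(n,uv,C=None):
    T,f,cx,cy=C or cal(n); Rt=T[:3,:3].T
    d=Rt@np.array([(uv[0]-cx)/f,(uv[1]-cy)/f,1]); return -Rt@T[:3,3], d/np.linalg.norm(d)
def atz(n,uv,z,C=None):
    o,d=ray(n,uv,C); return o+d*(z-o[2])/d[2]
def tri(rs):
    A=sum(np.eye(3)-np.outer(d,d) for o,d in rs); b=sum((np.eye(3)-np.outer(d,d))@o for o,d in rs)
    p=np.linalg.solve(A,b); return p,[np.linalg.norm(np.cross(p-o,d)) for o,d in rs]
def proj(n,p,C=None):
    T,f,cx,cy=C or cal(n); q=T[:3,:3]@np.asarray(p)+T[:3,3]; return q[:2]/q[2]*f+[cx,cy]
E
python3 - <<'E'
from h import *
ims=[]
for n in ("scene","side"):
    im=manip.camera(n); cv2.imwrite(f"pics/{n}0.png",im); 
    for t in ("cap","cap_bar","lock_tab","reservoir","staple_box_mid","glue_stick_mid","marker_black_mid"):
        for m in manip.masks_of(t,n): print(n,t,round(m["conf"],2),np.round(m["centre"]),m["region"].sum())
    ims.append(im)
o=manip.get_obs(); print({k:np.round(v,3) for k,v in o.items()})
E
```

```text
pics
scene cap 0.91 [366. 245.] 1142
scene cap_bar 0.75 [369. 246.] 1147
scene lock_tab 0.82 [383. 265.] 339
scene lock_tab 0.76 [270. 344.] 485
scene reservoir 0.92 [376. 294.] 5405
scene reservoir 0.84 [268. 374.] 9745
scene staple_box_mid 0.57 [276. 294.] 682
scene staple_box_mid 0.36 [474. 267.] 740
scene glue_stick_mid 0.56 [470. 267.] 740
scene marker_black_mid 0.68 [334. 250.] 119
side cap 0.64 [352. 264.] 1396
side cap_bar 0.82 [351. 265.] 1448
side lock_tab 0.76 [303. 271.] 366
side lock_tab 0.62 [203. 233.] 231
side reservoir 0.97 [224. 248.] 4484
side reservoir 0.72 [320. 297.] 5554
side staple_box_mid 0.74 [317. 255.] 404
side glue_stick_mid 0.6 [343. 346.] 1004
side marker_black_mid 0.56 [419. 299.] 478
side marker_black_mid 0.52 [345. 348.] 1057
{'clock': np.float64(0.8), 'joint_pos': array([ 1.315,  0.332, -0.065,  1.46 ,  0.022,  1.35 , -0.088]), 'joint_velocities': array([ 0.001, -0.001,  0.002,  0.002,  0.001,  0.   , -0.001]), 'tau': array([ 0.0000e+00, -6.2518e+01,  4.8000e-02, -3.9181e+01,  1.6000e-02,
        2.0000e-03, -0.0000e+00]), 'position': array([ 0.144, -0.608,  0.304]), 'ee_rot': array([0.993, 0.116, 0.   , 0.   ]), 'ft_force': array([ 0.349, -0.284,  0.094]), 'torque': array([-0.007, -0.01 , -0.003]), 'grasp_force': np.float64(0.0), 'grip_width': np.float64(0.999)}
```

View pics/scene0.png

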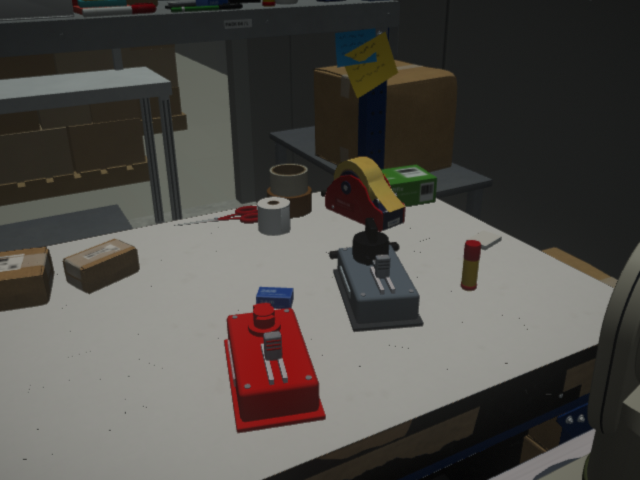

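View pics/side0.png

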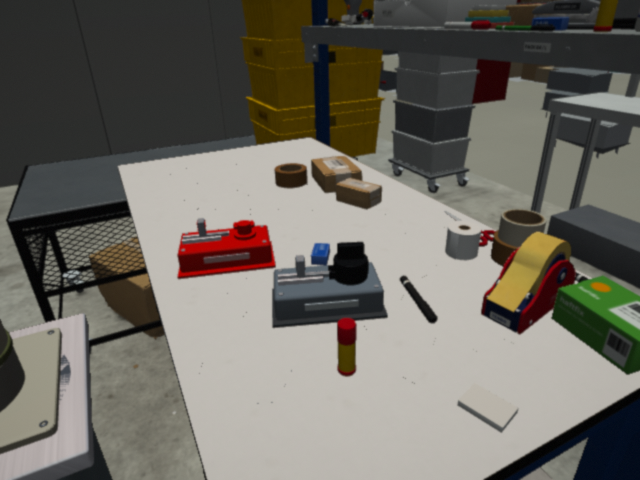

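The grey reservoir is at scene (376,285) and side (327,290). The red look-alike is at scene (268,370) and side (225,250). The grey one fits the description: grey tank, dark foot, black cap. The glue stick is at side (346,346), the blue box at (320,254) and the marker at (418,298).

Run:
```python
from h import *
def pick(t,n,near):
    ms=[m for m in manip.masks_of(t,n)]
    return min(ms,key=lambda m:np.hypot(*(np.array(m["centre"])-near))) if ms else None
manip.camera("scene");manip.camera("side")
for t,a,b in (("cap_bar",(369,246),(351,265)),("lock_tab",(383,265),(303,271)),("glue_stick_mid",(471,267),(346,346)),("staple_box_mid",(276,296),(320,254)),("reservoir",(376,290),(325,297))):
    A=pick(t,"scene",a);B=pick(t,"side",b)
    if A and B: print(t,A["centre"],B["centre"],*tri([ray("scene",A["centre"]),ray("side",B["centre"])]))
print("fixed glue",tri([ray("scene",(471,266)),ray("side",(346,346))]))
print("tab top",tri([ray("scene",(383,257)),ray("side",(300,257))]))
print("bar top",tri([ray("scene",(371,221)),ray("side",(350,243))]))
print("marker",atz("side",(418,298),.01))
print("red",atz("side",(225,250),.04))
a=cv2.imread("pics/scene0.png")[200:340,310:430];b=cv2.imread("pics/side0.png")[225:365,260:400]
cv2.imwrite("pics/c1.png",np.hstack([cv2.resize(x,None,fx=3,fy=3,interpolation=cv2.INTER_CUBIC) for x in(a,b)]))
```

```text
cap_bar [368.2, 248.5] [351.9, 266.4] [ 0.58642253 -0.04367873  0.07079022] [np.float64(0.0011830180557975056), np.float64(0.0011830180557973315)]
lock_tab [383.4, 265.7] [303.8, 271.9] [ 0.50571284 -0.02278138  0.07620179] [np.float64(0.0025172349934329467), np.float64(0.0025172349934330204)]
glue_stick_mid [472.2, 268.0] [344.6, 346.8] [ 0.48878957 -0.19109076  0.04150312] [np.float64(0.0024492741953798104), np.float64(0.0024492741953798763)]
staple_box_mid [273.7, 295.0] [318.8, 255.6] [0.60543384 0.12485088 0.01085351] [np.float64(0.004677594858008031), np.float64(0.00467759485800791)]
reservoir [378.9, 293.1] [320.0, 297.6] [ 0.52924441 -0.0299079   0.01579565] [np.float64(0.0012470957799375377), np.float64(0.001247095779937606)]
fixed glue (array([ 0.49148087, -0.19135102,  0.04316152]), [np.float64(0.0014770382307229101), np.float64(0.0014770382307229043)])
tab top (array([ 0.50115029, -0.01565332,  0.09918161]), [np.float64(0.001293754169605291), np.float64(0.001293754169605266)])
bar top (array([ 0.58211849, -0.04597375,  0.12125417]), [np.float64(0.0009289589987278823), np.float64(0.0009289589987278)])
marker [ 0.68719898 -0.10625309  0.01      ]
red [0.42024294 0.18559299 0.04      ]
```

View pics/c1.png

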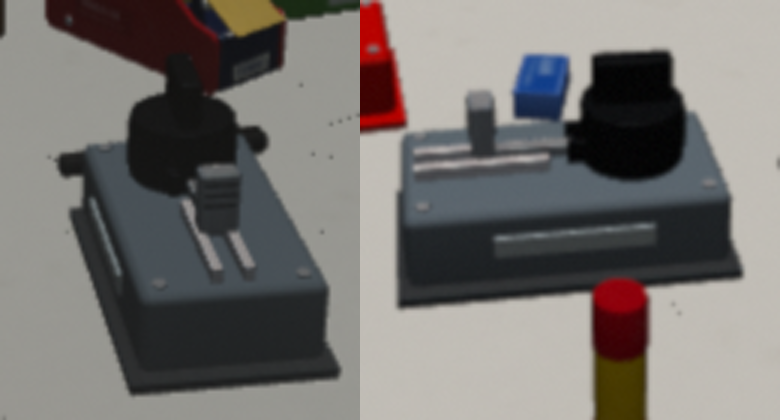

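Crop confirms it: grey tank, steel tab between two rails, black cap behind it. Tab and cap triangulate to sensible heights, and the reservoir heading is about -20.5°. I'll turn the tool to that heading and travel over.

```bash
python3 -m jog '[{"grip":-1,"slide":[0,0,0],"yaw":0.148},{"grip":-1,"slide":[0,0,0],"yaw":0.148},{"grip":-1,"slide":[0,0,0],"yaw":0.148},{"grip":-1,"slide":[0,0,0],"yaw":0.148},{"grip":-1,"slide":[0.5,-3,0],"yaw":0},{"grip":-1,"slide":[0.7,-4,0],"yaw":0},{"grip":-1,"slide":[0.7,-4,0],"yaw":0},{"grip":-1,"slide":[0.7,-4,0],"yaw":0}]' 40
cat >> h.py <<'E'
def goto(p,head):
    """tool-axis move (cm) and yaw to TCP p, tool x heading head (deg): slide given for axes as they stand now"""
    o=manip.get_obs(); M=R.from_quat(o["ee_rot"]).as_matrix(); h=np.degrees(np.arctan2(M[1,0],M[0,0]))
    print("t",round(o["clock"],2),"pos",np.round(o["position"],4),"head",round(h,2),"tilt",np.round(M[:,2],3),"slide cm",np.round(M.T@(np.array(p)-o["position"])*100,2),"yaw",round(np.radians(h-head),3))
E
python3 -c "
from h import *
goto([.48,-.02,.3],-20.5); T,f,cx,cy=cal('wrist'); print(-T[:3,:3].T@T[:3,3]-manip.get_obs()['position'], T[2,:3],f)"
```

```text
clock: 2.2
position: [0.2219, -0.4754, 0.304]
ee_rot: [0.984, -0.179, 0.0, 0.0]
ft_force: [1.2, -1.0, 0.6]
grip_width: 1.006
grasp_force: 0.0
t 2.2 pos [ 0.2219 -0.4754  0.304 ] head -20.59 tilt [ 0. -0. -1.] slide cm [  8.15 -51.71   0.38] yaw -0.002
[ 0.06918484 -0.02607326  0.06951991] [-0.2723763   0.10094472 -0.95688103] 428.40234446997704
```

```bash
python3 -m jog '[{"grip":-1,"slide":[0.7,-4.3,0],"yaw":0},{"grip":-1,"slide":[0.7,-4.3,0],"yaw":0},{"grip":-1,"slide":[0.7,-4.3,0],"yaw":0},{"grip":-1,"slide":[0.7,-4.3,0],"yaw":0},{"grip":-1,"slide":[0.7,-4.3,0],"yaw":0},{"grip":-1,"slide":[0.7,-4.3,0],"yaw":0},{"grip":-1,"slide":[0.7,-4.3,0],"yaw":0},{"grip":-1,"slide":[0.7,-4.3,0],"yaw":0}]'
python3 -m jog '[{"grip":-1,"slide":[0.6,-4.3,0],"yaw":0},{"grip":-1,"slide":[0.6,-4.3,0],"yaw":0},{"grip":-1,"slide":[0.6,-4.3,0],"yaw":0},{"grip":-1,"slide":[0,-2,0],"yaw":0},{"grip":-1,"slide":[0,0,0],"yaw":0},{"grip":-1,"slide":[0,0,0],"yaw":0}]'
python3 - <<'E'
from h import *
goto([.48,-.02,.3],-20.5)
C=cal("wrist"); im=manip.camera("wrist"); cv2.imwrite("pics/w1.png",im)
for t,z in (("cap_bar",.107),("lock_tab",.1),("cap",.08)):
    for m in manip.masks_of(t,"wrist"): print(t,round(m["conf"],2),np.round(m["centre"]),m["region"].sum(),atz("wrist",m["centre"],z,C))
print(C)
E
```

```text
clock: 3.0
position: [0.3952, -0.1728, 0.3042]
ee_rot: [0.984, -0.179, 0.0, 0.0]
ft_force: [0.6, -0.6, 0.9]
grip_width: 1.0
grasp_force: 0.0
clock: 3.6
position: [0.4637, -0.0417, 0.3039]
ee_rot: [0.984, -0.178, -0.0, 0.0]
ft_force: [0.2, -0.6, -0.9]
grip_width: 1.001
grasp_force: 0.0
t 3.6 pos [ 0.4637 -0.0417  0.3039] head -20.55 tilt [-0. -0. -1.] slide cm [ 0.76 -2.6   0.39] yaw -0.001
cap_bar 0.71 [258.  50.] 8479 [ 0.57602332 -0.04650658  0.107     ]
lock_tab 0.93 [ 46. 377.] 908 [0.42787947 0.18757524 0.1       ]
lock_tab 0.81 [264. 172.] 1936 [ 0.51057413 -0.02143274  0.1       ]
cap 0.74 [259.  50.] 8570 [ 0.58024455 -0.0449136   0.08      ]
(array([[-0.35156977, -0.93616037,  0.00157032,  0.12341391],
       [-0.8955671 ,  0.33681285,  0.29071751,  0.39153461],
       [-0.27268712,  0.10080116, -0.95680764,  0.50939402],
       [ 0.        ,  0.        ,  0.        ,  1.        ]]), np.float64(428.40234446997704), 320.1232563824484, 240.50643121062294)
```

View pics/w1.png

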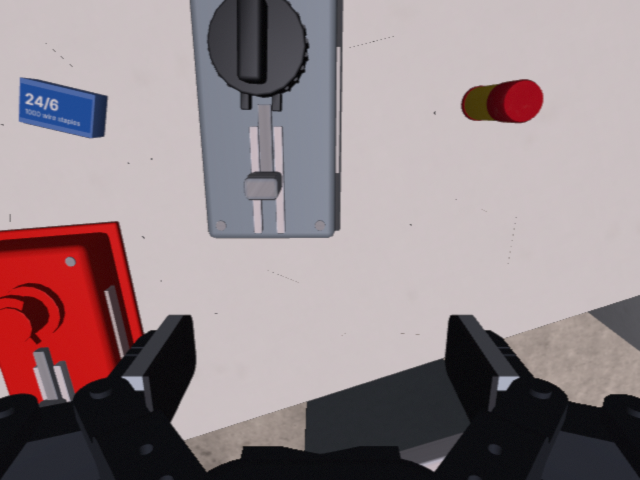

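Run:
```python
from h import *
C=cal("wrist")
g=lambda u,z:atz("wrist",u,z,C)
def head(a,b): d=a-b; return np.degrees(np.arctan2(d[1],d[0]))
print("tab top",g((263,188),.101),"other",tri([ray("wrist",(263,188),C),ray("side",(300,257)),ray("scene",(383,257))]))
a,b=g((221,225),.055),g((320,225),.055); print("screws",head(a,b)-90,np.linalg.norm(a-b),(a+b)/2)
a,b=g((255,130),.062),g((258,228),.062); print("rail",head(a,b))
a,b=g((279,130),.062),g((281,228),.062); print("rail",head(a,b))
a,b=g((254,5),.121),g((253,75),.121); print("bar",head(a,b),g((253,40),.121))
for m in manip.masks_of("lock_tab","wrist"):
    if m["centre"][1]<250: ys,xs=np.where(m["region"]); print(xs.min(),xs.max(),ys.min(),ys.max())
a=cv2.imread("pics/w1.png")[0:240,180:360]; cv2.imwrite("pics/c2.png",cv2.resize(a,None,fx=2.5,fy=2.5,interpolation=cv2.INTER_CUBIC))
```

```text
tab top [ 0.50101689 -0.01811883  0.101     ] other (array([ 0.5010354 , -0.01665507,  0.09921137]), [np.float64(0.0011396509329274624), np.float64(0.0016177989972535425), np.float64(0.0013616339468510655)])
screws -20.753454818691097 0.07604138277483698 [ 0.46723286 -0.00378791  0.055     ]
rail -21.449251144434978
rail -21.120136482374352
bar -24.206860825851855 [ 0.57933345 -0.04816118  0.121     ]
244 282 104 200
```

View pics/c2.png

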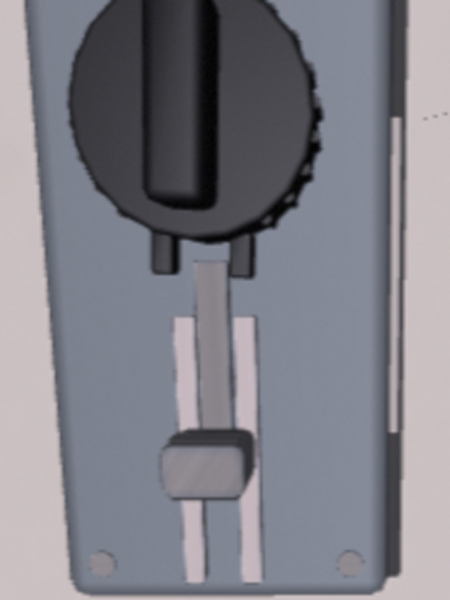

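The crop shows the tab's top face centred at about full-image (261,189), with the bar and ears aligned with the slide. That puts the tab top at about (0.501, -0.017, 0.10), heading -21°, and the neck at about (0.580, -0.047). I'll go down onto the tab.

```bash
python3 -m jog '[{"grip":-1,"slide":[1.3,-1.8,0],"yaw":0.008},{"grip":-1,"slide":[1.3,-1.8,0],"yaw":0},{"grip":-1,"slide":[0,0,3],"yaw":0},{"grip":-1,"slide":[0,0,3.5],"yaw":0},{"grip":-1,"slide":[0,0,3],"yaw":0},{"grip":-1,"slide":[0,0,2],"yaw":0},{"grip":-1,"slide":[0,0,0],"yaw":0},{"grip":-1,"slide":[0,0,0],"yaw":0}]'
python3 - <<'E'
from h import *
goto([.501,-.0167,.145],-21)
C=cal("wrist"); im=manip.camera("wrist"); cv2.imwrite("pics/w2.png",im)
for p in ([.501,-.0167,.101],[.580,-.047,.121]): print(proj("wrist",p,C))
E
```

```text
clock: 4.65
position: [0.5011, -0.0173, 0.1895]
ee_rot: [0.983, -0.183, 0.0, -0.0]
ft_force: [0.3, -0.9, 0.6]
grip_width: 1.001
grasp_force: 0.0
t 4.65 pos [ 0.5011 -0.0173  0.1895] head -21.07 tilt [ 0.  0. -1.] slide cm [-0.03 -0.05  4.45] yaw -0.001
[318.22993223 302.80515955]
[317.08453953  74.45655304]
```

View pics/w2.png

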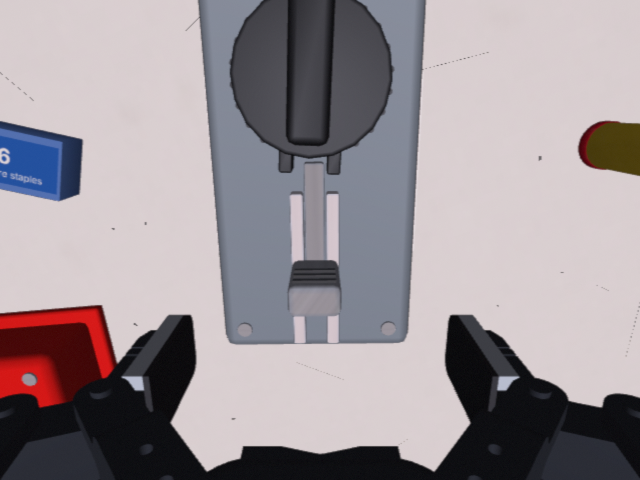

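The tab top is at (315,300), predicted at (318,303), so it is within 1 mm. I'll descend, grip, and pull.

```bash
python3 -m jog '[{"grip":-1,"slide":[0,-0.1,2.4],"yaw":0},{"grip":-1,"slide":[0,0,2],"yaw":0},{"grip":1,"slide":[0,0,0],"yaw":0},{"grip":1,"slide":[0,0,0],"yaw":0},{"grip":1,"slide":[0,0,0],"yaw":0},{"grip":1,"slide":[0,0,0],"yaw":0},{"grip":1,"slide":[0,0,0],"yaw":0},{"grip":1,"slide":[0,0,0],"yaw":0}]' 50
```

```text
clock: 5.5
position: [0.5022, -0.0152, 0.1463]
ee_rot: [0.983, -0.182, 0.001, -0.0]
ft_force: [-0.1, 3.3, 6.7]
grip_width: 0.249
grasp_force: 50.9
```

```bash
python3 -m jog '[{"grip":1,"slide":[-0.4,0,0],"yaw":0},{"grip":1,"slide":[-0.5,0,0],"yaw":0},{"grip":1,"slide":[-0.5,0,0],"yaw":0},{"grip":1,"slide":[-0.5,0,0],"yaw":0},{"grip":1,"slide":[-0.4,0,0],"yaw":0},{"grip":1,"slide":[0,0,0],"yaw":0},{"grip":1,"slide":[0,0,0],"yaw":0}]'; python3 -c "
from h import *
goto([.5022,-.0152,.145],-21)"
```

```text
clock: 6.2
position: [0.4812, -0.0073, 0.1463]
ee_rot: [0.983, -0.182, 0.002, -0.0]
ft_force: [3.4, 2.0, 5.4]
grip_width: 0.248
grasp_force: 50.8
t 6.2 pos [ 0.4812 -0.0073  0.1463] head -21.01 tilt [ 0.004  0.    -1.   ] slide cm [ 2.24 -0.02  0.13] yaw -0.0
```

Moved 22.4 mm. I'll pull a little further towards the stop.

```bash
python3 -m jog '[{"grip":1,"slide":[-0.2,0,0],"yaw":0},{"grip":1,"slide":[-0.2,0,0],"yaw":0},{"grip":1,"slide":[0,0,0],"yaw":0},{"grip":1,"slide":[0,0,0],"yaw":0}]'; python3 -c "
from h import *
goto([.5022,-.0152,.145],-21)"
```

```text
clock: 6.6
position: [0.4799, -0.007, 0.1464]
ee_rot: [0.983, -0.183, 0.005, -0.001]
ft_force: [22.1, -2.1, -10.5]
grip_width: 0.246
grasp_force: 50.5
t 6.6 pos [ 0.4799 -0.007   0.1464] head -21.07 tilt [ 0.01 -0.   -1.  ] slide cm [ 2.37 -0.03  0.16] yaw -0.001
```

The slide is at its stop, with the force jumping to 22 N. I'll relax, release, rise, and go above the cap.

```bash
python3 -m jog '[{"grip":1,"slide":[0.2,0,0],"yaw":0},{"grip":-1,"slide":[0,0,0],"yaw":0},{"grip":-1,"slide":[0,0,0],"yaw":0},{"grip":-1,"slide":[0,0,0],"yaw":0},{"grip":-1,"slide":[0,0,0],"yaw":0},{"grip":-1,"slide":[0,0,-4],"yaw":0},{"grip":-1,"slide":[0,0,-4],"yaw":0},{"grip":-1,"slide":[0,0,0],"yaw":0}]'
python3 -m jog '[{"grip":-1,"slide":[3.5,0,0],"yaw":0},{"grip":-1,"slide":[3.5,0,0],"yaw":0},{"grip":-1,"slide":[3,0,0],"yaw":0},{"grip":-1,"slide":[0.7,0,0],"yaw":0},{"grip":-1,"slide":[0,0,0],"yaw":0},{"grip":-1,"slide":[0,0,0],"yaw":0}]'
python3 - <<'E'
from h import *
goto([.5815,-.0465,.16],-21)
C=cal("wrist"); im=manip.camera("wrist"); cv2.imwrite("pics/w3.png",im)
for p in ([.5815,-.0465,.121],[.479,-.007,.101]): print(proj("wrist",p,C))
E
```

```text
clock: 7.4
position: [0.48, -0.0067, 0.2296]
ee_rot: [0.983, -0.182, 0.004, -0.0]
ft_force: [1.1, 1.0, -0.4]
grip_width: 1.0
grasp_force: 0.0
clock: 8.0
position: [0.577, -0.0447, 0.2245]
ee_rot: [0.983, -0.182, -0.001, -0.0]
ft_force: [0.9, 0.3, 0.4]
grip_width: 1.001
grasp_force: 0.0
t 8.0 pos [ 0.577  -0.0447  0.2245] head -20.99 tilt [-0.001  0.    -1.   ] slide cm [0.49 0.   6.45] yaw 0.0
[319.49859285 276.82738688]
[319.39946344 448.53031808]
```

View pics/w3.png

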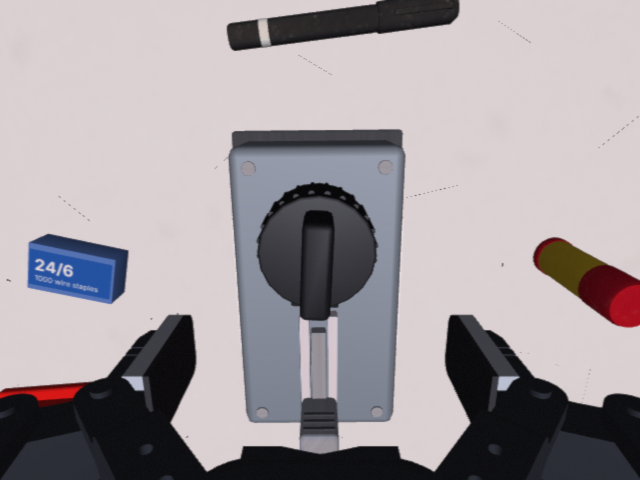

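Run:
```python
from h import *
C=cal("wrist"); g=lambda u,z:atz("wrist",u,z,C)
def head(a,b): d=a-b; return np.degrees(np.arctan2(d[1],d[0]))
print("bar",g((316.5,266),.121),head(g((317.5,220),.121),g((316,310),.121)), np.linalg.norm(g((317,211),.121)-g((316,320),.121)))
print("cap disc z.093",g((317,247),.093), np.linalg.norm(g((258,247),.093)-g((377,247),.093)))
print("marker",g((345,25),.02),"glue",g((625,300),.086))
a,b=g((247,168),.055),g((386,167),.055);c,d=g((262,412),.055),g((377,411),.055)
print("screws",a,b,c,d,head((a+b)/2,(c+d)/2),head(a,b)-90)
C1=cal("scene");print(tri([ray("wrist",(316.5,266),C),ray("side",(350.5,243.5)),ray("scene",(370,222))]))
```

```text
bar [ 0.5865208  -0.04706954  0.121     ] -22.042620115706125 0.04999678120092222
cap disc z.093 [ 0.58612296 -0.04698363  0.093     ] 0.05869786690003151
marker [ 0.68475376 -0.10210717  0.02      ] glue [ 0.49772756 -0.18815965  0.086     ]
screws [ 0.63170811 -0.02273624  0.055     ] [ 0.60454931 -0.09493215  0.055     ] [0.48052959 0.0332444  0.055     ] [ 0.45377787 -0.03833701  0.055     ] -20.44692649388654 -20.61539405490352
(array([ 0.58464074, -0.04572885,  0.11872479]), [np.float64(0.001419397300052687), np.float64(0.001581191173687146), np.float64(0.0007751871389194908)])
```

```bash
python3 -m jog '[{"grip":-1,"slide":[0.7,-0.05,0],"yaw":0.01},{"grip":-1,"slide":[0,0,2.5],"yaw":0},{"grip":-1,"slide":[0,0,2.8],"yaw":0},{"grip":1,"slide":[0,0,0],"yaw":0},{"grip":1,"slide":[0,0,0],"yaw":0},{"grip":1,"slide":[0,0,0],"yaw":0},{"grip":1,"slide":[0,0,0],"yaw":0},{"grip":1,"slide":[0,0,0],"yaw":0}]' 80
python3 -m jog '[{"grip":1,"slide":[0,0,0],"yaw":0},{"grip":1,"slide":[0,0,0],"yaw":0}]'
python3 -c "
from h import *
goto([.584,-.0465,.171],-21.5); o=manip.get_obs(); print(np.round(o['joint_pos'],2),np.round(o['torque'],2))"
```

```text
clock: 8.85
position: [0.5851, -0.0473, 0.173]
ee_rot: [0.982, -0.188, 0.001, -0.0]
ft_force: [1.9, 6.5, 11.6]
grip_width: 0.151
grasp_force: 56.7
clock: 9.05
position: [0.5852, -0.0471, 0.173]
ee_rot: [0.982, -0.187, 0.001, -0.0]
ft_force: [0.8, 2.3, 6.2]
grip_width: 0.147
grasp_force: 80.4
t 9.05 pos [ 0.5852 -0.0471  0.173 ] head -21.6 tilt [ 0.002  0.    -1.   ] slide cm [-0.14 -0.01  0.2 ] yaw -0.002
[ 0.5   0.42 -0.61  1.69  0.27  1.11 -2.14] [ 0.29 -0.   -0.01]
```

Bar gripped (12.5 mm). Joint 7 is at -2.14, so there is room only for negative yaw. I'll try that way first.

```bash
python3 -m jog '[{"grip":1,"slide":[0,0,0],"yaw":-0.06},{"grip":1,"slide":[0,0,0],"yaw":-0.06},{"grip":1,"slide":[0,0,0],"yaw":-0.06},{"grip":1,"slide":[0,0,0],"yaw":-0.06}]' 
python3 -c "
from h import *
goto([.585,-.047,.173],-21.6); o=manip.get_obs(); print(np.round(o['joint_pos'],2),np.round(o['torque'],2))"
python3 -m jog '[{"grip":1,"slide":[0,0,0],"yaw":-0.06},{"grip":1,"slide":[0,0,0],"yaw":-0.06},{"grip":1,"slide":[0,0,0],"yaw":-0.06}]' 
python3 -c "
from h import *
goto([.585,-.047,.173],-21.6); o=manip.get_obs(); print(np.round(o['joint_pos'],2),np.round(o['torque'],2))"
```

```text
clock: 9.45
position: [0.5854, -0.0465, 0.1731]
ee_rot: [0.998, -0.067, 0.001, -0.001]
ft_force: [2.4, 3.3, 5.3]
grip_width: 0.143
grasp_force: 80.3
t 9.45 pos [ 0.5854 -0.0465  0.1731] head -7.69 tilt [ 0.003  0.001 -1.   ] slide cm [-0.04  0.05  0.01] yaw 0.243
[ 0.53  0.44 -0.65  1.69  0.29  1.11 -1.91] [ 0.75 -0.24 -0.19]
clock: 9.75
position: [0.5855, -0.0462, 0.1731]
ee_rot: [1.0, 0.023, 0.001, -0.001]
ft_force: [3.0, 4.1, 5.1]
grip_width: 0.143
grasp_force: 80.3
t 9.75 pos [ 0.5855 -0.0462  0.1731] head 2.64 tilt [ 0.003  0.001 -1.   ] slide cm [-0.05  0.08  0.01] yaw 0.423
[ 0.55  0.44 -0.69  1.69  0.31  1.12 -1.74] [ 1.05 -0.42 -0.15]
```

```bash
python3 -m jog '[{"grip":1,"slide":[0,0,0],"yaw":-0.06},{"grip":1,"slide":[0,0,0],"yaw":-0.06},{"grip":1,"slide":[0,0,0],"yaw":-0.06},{"grip":1,"slide":[0,0,0],"yaw":-0.06}]' 
python3 -c "
from h import *
goto([.585,-.047,.173],57); o=manip.get_obs(); print(np.round(o['joint_pos'],2),np.round(o['torque'],2))"
```

```text
clock: 10.15
position: [0.5855, -0.0456, 0.1731]
ee_rot: [0.99, 0.143, 0.002, -0.001]
ft_force: [1.8, 6.1, 6.2]
grip_width: 0.144
grasp_force: 80.4
t 10.15 pos [ 0.5855 -0.0456  0.1731] head 16.41 tilt [ 0.003  0.002 -1.   ] slide cm [-0.09  0.12  0.01] yaw -0.708
[ 0.59  0.46 -0.73  1.69  0.33  1.12 -1.52] [ 1.44 -0.38 -0.19]
```

38° with almost no twist torque, so it is past any hard stop and this is the right way. I'll continue to about 78°.

```bash
python3 -m jog '[{"grip":1,"slide":[0,0,0],"yaw":-0.1},{"grip":1,"slide":[0,0,0],"yaw":-0.1},{"grip":1,"slide":[0,0,0],"yaw":-0.1},{"grip":1,"slide":[0,0,0],"yaw":-0.1},{"grip":1,"slide":[0,0,0],"yaw":-0.1},{"grip":1,"slide":[0,0,0],"yaw":-0.1},{"grip":1,"slide":[0,0,0],"yaw":-0.1},{"grip":1,"slide":[0,0,0],"yaw":0}]'
python3 - <<'E'
from h import *
goto([.585,-.047,.173],57); o=manip.get_obs(); print(np.round(o['joint_pos'],2),np.round(o['torque'],2))
s=manip.camera("scene")[190:340,300:450]; w=manip.camera("side")[220:370,260:410]
cv2.imwrite("pics/c4.png",np.hstack([cv2.resize(x,(390,390),interpolation=cv2.INTER_CUBIC) for x in (s,w)]))
E
```

```text
clock: 10.95
position: [0.585, -0.0442, 0.1732]
ee_rot: [0.88, 0.475, 0.002, -0.001]
ft_force: [-2.8, 10.1, 10.6]
grip_width: 0.143
grasp_force: 80.9
t 10.95 pos [ 0.585  -0.0442  0.1732] head 56.67 tilt [ 0.002  0.004 -1.   ] slide cm [-0.24  0.16  0.02] yaw -0.006
[ 0.68  0.5  -0.86  1.68  0.41  1.15 -0.87] [2.32 0.47 0.16]
```

View pics/c4.png

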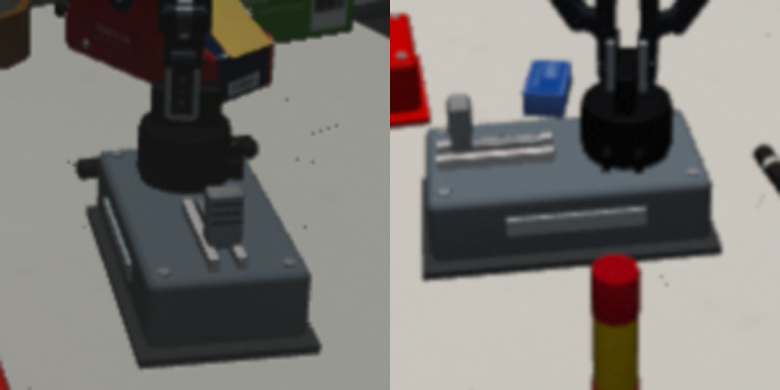

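The ears now face the side camera (side crop at about (620,165)), the slide is still out, and the cap is turned about 78°. I'll relieve the side force and lift gently.

```bash
python3 -m jog '[{"grip":1,"slide":[0.1,-0.15,0],"yaw":0},{"grip":1,"slide":[0,0,-0.3],"yaw":0},{"grip":1,"slide":[0,0,-0.3],"yaw":0},{"grip":1,"slide":[0,0,-0.3],"yaw":0},{"grip":1,"slide":[0,0,-0.3],"yaw":0},{"grip":1,"slide":[0,0,0],"yaw":0}]' 
python3 -c "
from h import *
goto([.585,-.046,.263],57)"
```

```text
clock: 11.65
position: [0.584, -0.0451, 0.1842]
ee_rot: [0.882, 0.472, 0.0, -0.0]
ft_force: [1.0, 4.8, 0.1]
grip_width: 0.141
grasp_force: 79.5
t 11.65 pos [ 0.584  -0.0451  0.1842] head 56.34 tilt [ 0.     0.001 -1.   ] slide cm [-0.01  0.13 -7.88] yaw -0.011
```

```bash
python3 -m jog '[{"grip":1,"slide":[0,0,-1],"yaw":0},{"grip":1,"slide":[0,0,-1.5],"yaw":0},{"grip":1,"slide":[0,0,-1.5],"yaw":0},{"grip":1,"slide":[0,0,-1.5],"yaw":0},{"grip":1,"slide":[0,0,-1.5],"yaw":0},{"grip":1,"slide":[0,0,-1.5],"yaw":0},{"grip":1,"slide":[0,0,0],"yaw":0},{"grip":1,"slide":[0,0,0],"yaw":0}]' 
python3 -m jog '[{"grip":1,"slide":[0,0,0],"yaw":0},{"grip":1,"slide":[0,0,0],"yaw":0},{"grip":1,"slide":[0,0,0],"yaw":0}]'
python3 - <<'E'
from h import *
goto([.585,-.046,.263],57); print(np.abs(manip.get_obs()["joint_velocities"]).max())
s=manip.camera("scene")[150:340,280:470]; w=manip.camera("side")[180:370,240:430]
cv2.imwrite("pics/c5.png",np.hstack([cv2.resize(x,(390,390),interpolation=cv2.INTER_CUBIC) for x in (s,w)]))
E
```

```text
clock: 12.45
position: [0.5838, -0.0459, 0.269]
ee_rot: [0.882, 0.472, 0.0, 0.0]
ft_force: [-0.3, -0.2, -3.4]
grip_width: 0.146
grasp_force: 79.3
clock: 12.75
position: [0.5837, -0.0458, 0.2684]
ee_rot: [0.882, 0.472, -0.0, -0.0]
ft_force: [-0.3, 0.1, -2.2]
grip_width: 0.147
grasp_force: 79.3
t 12.75 pos [ 0.5837 -0.0458  0.2684] head 56.31 tilt [-0.001  0.    -1.   ] slide cm [0.06 0.12 0.54] yaw -0.012
0.0029593416605724395
```

View pics/c5.png

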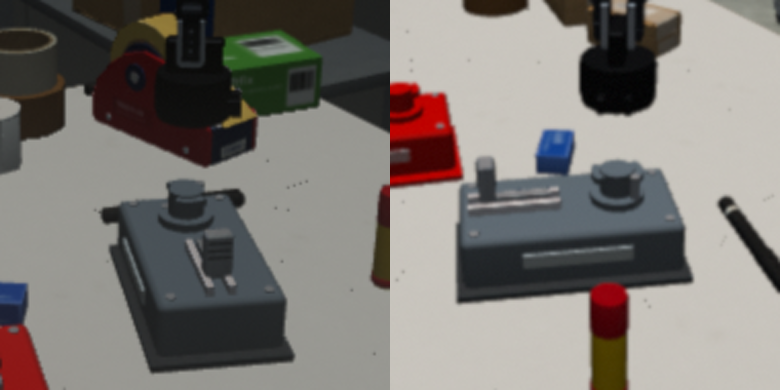

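The cap is off and hangs upright about 95 mm above its seat, straight over the bare neck (side crop (617,80) over (617,175)). The slide is still out and the box, glue stick and marker are where they were.

```bash
python3 -c "
from workcell import manip
print(manip.hand_in())"
```

```text
the job is handed in; nothing more can be done
None
```

Job handed in: the lock slide is fully out, and the cap was turned loose about 78° and is held upright and still about 95 mm above its seat, with the staple box, glue stick and marker left undisturbed; the hand-in gave no verdict.

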